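Complete a pot tray and slide it into the cooling dock

TASK

Set the last lidded pot, standing apart on the table, upright into the empty compartment of the grey four-compartment tray. Then slide the loaded tray by its blue grip into the empty docking rack, fully home against the back stop, with all four pots still standing in their compartments, and let go. Do not tip any pot, and leave the full tray in the other rack and the things lying about undisturbed.

Things in the scene. Friction and masses are not known exactly. Their poses are not given: they have to be found in the camera images.
- last_pot_c (a point): the last pot: ivory round pot with a pink lid, closed and rigid, 50 mm diameter, 45 mm tall, about 80 g, standing alone on the table on the robot's right; point at its centre, half-way up (22.5 mm above its foot); z up
- tray_centre (a point): loose grey tray, 141 x 141 mm, ~0.3 kg; point at the middle of its underside. x runs from the blue grip to the end that enters the rack first, y to the left seen along x, z up. Floor 4 mm thick; rim 12 mm high; cross walls 8 mm high; all 3 mm thick; four 66 mm square compartments, centres at x, y = +-34.5 mm. A tongue 36 mm wide, 6 mm thick, reaches 68 mm beyond the -x rim and carries the grip
- tray_grip (a point): point in the tray's upright blue grip, a plate 44 mm long along the tray's x, 12 mm thick along its y, from 5 to 59 mm above the table; the point is at mid-length and mid-thickness, 42 mm above the table, at x = -114.5 mm of the tray; axes as the tray's. Fingers close across it along y; the loaded tray then slides on the table with about 4 to 8 N
- tray_empty (a point): centre of the floor of the empty compartment, 4 mm above the tray's underside, at x = y = -34.5 mm of the tray (the grip end, right-hand side seen along x); axes as the tray's
- tray_cell1 (a point): centre of the floor of the tray compartment that holds pot1 (x = -34.5, y = +34.5 mm)
- tray_cell2 (a point): centre of the floor of the tray compartment that holds pot2 (x = +34.5, y = -34.5 mm)
- tray_cell3 (a point): centre of the floor of the tray compartment that holds pot3 (x = y = +34.5 mm)
- pot1_c (a point): one of the three lidded pots already on the tray, same make as the last pot (50 mm diameter, 45 mm tall); point at its centre, half-way up; z up. It stands in the compartment of the same number
- pot2_c (a point): one of the three lidded pots already on the tray, same make as the last pot (50 mm diameter, 45 mm tall); point at its centre, half-way up; z up. It stands in the compartment of the same number
- pot3_c (a point): one of the three lidded pots already on the tray, same make as the last pot (50 mm diameter, 45 mm tall); point at its centre, half-way up; z up. It stands in the compartment of the same number
- dock_free_home (a point): where the middle of the tray's underside lies when home in the empty rack, at table height. Fixed steel rack, open below: the tray slides on the table. x points into the rack (roughly world +y), y left seen along x; home, the tray's axes lie along these. Rails 26 mm high leave 147 mm (3 mm each side), with lips over the rim 18 mm up; blue back stop at x = +70.5 mm. The grip stays outside
- dock_free_mouth (a point): middle of the mouth of the empty rack on the table top, where the side rails begin, at x = -73 mm from the home point; axes as there. Ahead of it two blue flared plates widen the mouth from 147 to about 168 mm over 28 mm. Thin cross wires, tops 75 mm above the table, span the rack from 18 mm inside the mouth: the pots pass below them, but nothing goes in from above
- dock_full_home (a point): the same point of the other rack, built alike, which holds the full tray; the two racks may change places
- full_tray: full tray with four pots, in the other rack (like the tray; origin at the middle of its underside); leave it alone
- bottle: white squeeze bottle with a red cap, 56 mm diameter, 120 mm tall; origin under its foot; leave alone
- cup: empty open ivory cup, 56 mm across, 55 mm tall; origin under its foot; leave alone
- palette: palette spatula lying on the table; leave alone
- jar: amber glass jar, 80 mm diameter, 100 mm tall; origin under its foot; leave alone
Mind the look-alikes: they are no part of the job. Leave any green, purple or turquoise look-alike of the part that bears pot3_c alone.

How it is judged (in metres and radians):
On the way, in this order (a step that is already met when the one before it is completed fails the run):
1. the last pot stands upright in the empty compartment of the tray (horizontal distance between last_pot_c and tray_empty below 0.014 m and z of last_pot_c in the frame of tray_centre below 0.031 m and angle between last_pot_c's own z axis and vertical below 0.12 rad), for 0.3 s.
2. the tray is fully home in the empty rack (x of tray_centre in the frame of dock_free_home between -0.006 and 0.006 m and y of tray_centre in the frame of dock_free_home between -0.006 and 0.006 m and angle between the x axis of tray_centre and the x axis of dock_free_home, either way round below 0.06 rad and height (world z) of tray_centre below 0.004 m), for 0.2 s.
At the end, for the whole second after the job is handed in: Tray flat on the table in the empty rack, at rest, its middle within 6 mm of the home point along and across, direction within 0.06 rad; each of the four pots upright (0.12 rad) on the floor of its own compartment, within 14 mm of its centre (all of step 1 and all of step 2 and horizontal distance between pot1_c and tray_cell1 below 0.014 m and z of each of pot1_c, pot2_c, pot3_c in the frame of tray_centre below 0.031 m and angle between each of pot1_c, pot2_c, pot3_c's own z axis and vertical below 0.12 rad and horizontal distance between pot2_c and tray_cell2 below 0.014 m and horizontal distance between pot3_c and tray_cell3 below 0.014 m and linear speed of tray below 0.01 m/s); the robot touches nothing.
It fails at once if a pot is tipped by more than 0.5 rad (angle between any of last_pot_c, pot1_c, pot2_c, pot3_c's own z axis and vertical above 0.5 rad).
It fails at once if the full tray is moved by more than 15 mm (distance of full_tray from where it was at the start of the episode above 0.015 m).
It fails at once if one of the things lying about is moved by more than 25 mm (distance of any of bottle, cup, palette, jar from where it was at the start of the episode above 0.025 m).
It also fails if it takes over 58 s, if anything falls off the work surface, if the arm or the gripper's body presses on something with over 40 N, if the wrist force passes 120 N, or if a joint passes its speed limit or range.

ROBOT

A 7-joint arm with a two-finger parallel gripper is mounted at the origin on the work surface. World frame = base frame: x ahead of the robot, y to its left, z up, the work surface at z = 0. Lengths are in mm, angles in rad, forces in N, time in s.
With the tool pointing down it reaches from about 400 to 875 mm from the base axis. Payload 4.4 kg.
Tool frame: the origin (TCP) lies at the very end of the fingers, on their centre line; the grasp point (between the pads) lies 19 mm behind it; z points along the fingers, y is the direction in which the jaws open and shut (so a half turn about z gives the same grasp; the last joint's range is limited). The gripper opens to 85 mm and grips with 20 to 120 N. Pads are 22 mm wide; open, the fingers measure 114 mm over their backs; the gripper's body (76 mm by 85 mm) begins 54 mm behind the grasp point. The pads swing forward as they close: fully open they stand 13 mm farther back than shut.
Start: joints at [1.202, 0.628, 0.038, 1.517, -0.027, 0.996, -0.02], TCP at [193.854, -620.434, 231.313] pointing down, gripper open.
Joint ranges: [-3.06, 3.06], [-0.37, 2.12], [-1.25, 1.32], [0.18, 2.47], [-1.1, 4.24], [0.23, 1.98], [-2.94, 2.94]. Speed limits (rad/s): [2.57, 2.57, 3.14, 3.14, 3.14, 3.14, 3.14].

INTERFACE

Orientations are given as a rotation vector (axis times angle).
In Python, from bench import bot gives the robot as it stands. The module is installed in compiled form; this text tells all that it offers.
- The arm moves only by the tool move_arm, never from a script. Its arguments are lists of equal length, an entry for each row: "offset": the shift along the world's x, y, z in mm, a list of three; "dr": the turn, a rotation vector about the world's x, y, z in degrees, a list of three. In form: {"offset": [[tx, ty, tz], ...], "dr": [[wx, wy, wz], ...]}. A call has 1 to 5 rows; each row is the pose to reach, as a shift and turn from the pose measured when the call began; what a row does not reach only later rows make up. A row lasts 1/8 s, in which the tool goes at most 62.5 mm and 10.7 degrees, less where a joint would pass 70% of its speed; a pose out of reach is approached as far as the arm can. A call with a gripper value outside its range is refused whole. "jaw" is the gripper's target within -1 to 1 (fully open at 1, half-way at 0, shut at -1), set as the call begins (left out, the last holds). The fingers move at their own pace and stop on an object; "grip_force" is the grip in N (left out, the last holds). Time passes only in rows, so rows that repeat a pose let the fingers close. It gives the time, the measured TCP pose, the force and the opening at its end, in the units of the state.
- bot.get_obs(): the state, without advancing time (a new reading comes with each control period).
- bot.snapshot(name): name is "scene" or "top" or "wrist"; returns a dict with "frame" (420x560x3 uint8, red, green, blue), "z_map" (420x560 float32, mm along the optical axis (not along the pixel's ray), 0 where there is no reading), "fx", "fy", "cx", "cy" (pixels), "world_from_camera" (4x4, takes a point from camera to world coordinates). Camera axes: x right, y down, z forward; pixel columns grow to the right and rows downward; lengths in mm; the calibration is good to about 2 mm. A picture is of the moment at which its call begins.
- bot.sign_off(): hands the job in, once; it reports no verdict.
The state is a dict: "t": time; "qpos": joint angles; "joint_velocities": joint speeds; "joint_efforts": joint torques, N m; "ee_pos": TCP position; "tcp_rot": TCP orientation; "force": force on the tool from outside, world axes, zero at the start; "torque": the same for the moment, N m; "finger_gap": finger opening in mm.
Only numpy, scipy, OpenCV 4.12 (cv2) and the standard library are available. Lean on these libraries where they do the work, as an engineer would, in place of code of your own. Each camera call takes 0.05 s, during which the arm holds its last target. There are 200 camera calls.

## Working session

There is one attempt and no reset: what is moved stays moved. The work goes in short steps, Python scripts to look and compute and a tool call to move; the robot and the scene stay as the last step left them, time stands still between calls to the robot, and variables do not carry over. Pictures are saved under pics/ and viewed, about 8 in all and at most 12, crops included, and the job is handed in when it is done.

Besides the shell and the picture viewer there is one more tool, called after "Emit:" as name(argument=value, ...) on one line, values as JSON. move_arm: Moves the arm, as the interface text tells. Its arguments: {"type":"object","properties":{"offset":{"type":"array"},"dr":{"type":"array"},"jaw":{"type":"number"},"grip_force":{"type":"number"}},"required":["offset","dr"]}

```bash
mkdir -p pics; cat > h.py <<'E'
import numpy as np, cv2
from bench import bot
def snap(n, f=None):
    s=bot.snapshot(n)
    if f: cv2.imwrite('pics/'+f, s['frame'][:,:,::-1])
    return s
def world(s):
    z=s['z_map'].astype(float); v,u=np.mgrid[:z.shape[0],:z.shape[1]]
    P=np.stack([(u-s['cx'])/s['fx']*z,(v-s['cy'])/s['fy']*z,z,np.ones_like(z)],-1)
    W=(P@np.array(s['world_from_camera']).T)[...,:3]; W[z<=0]=np.nan
    return W
def ray(s,u,v,h):
    M=np.array(s['world_from_camera']); d=M[:3,:3]@np.array([(u-s['cx'])/s['fx'],(v-s['cy'])/s['fy'],1]); o=M[:3,3]
    return o+d*(h-o[2])/d[2]
E
python3 - <<'E'
from h import *
import pickle
a=snap('top'); b=snap('scene')
pickle.dump((a,b),open('s.pkl','wb'))
cv2.imwrite('pics/top.png',cv2.resize(a['frame'][:,:,::-1],(800,600)))
cv2.imwrite('pics/scene.png',cv2.resize(b['frame'][:,:,::-1],(800,600)))
for s in(a,b): print(np.array(s['world_from_camera']).round(3),s['fx'],s['cx'],s['cy'])
print(bot.get_obs())
E
```

```text
[[-5.200000e-02 -9.750000e-01  2.140000e-01  1.854280e+02]
 [-9.990000e-01  4.900000e-02 -1.600000e-02  3.724300e+01]
 [ 5.000000e-03 -2.150000e-01 -9.770000e-01  1.782188e+03]
 [ 0.000000e+00  0.000000e+00  0.000000e+00  1.000000e+00]] 525.2579527704476 279.1993328878757 217.48689381551372
[[-2.700000e-02  7.100000e-01 -7.040000e-01  1.708187e+03]
 [ 1.000000e+00  1.000000e-02 -2.800000e-02  5.319600e+01]
 [-1.300000e-02 -7.040000e-01 -7.100000e-01  1.213972e+03]
 [ 0.000000e+00  0.000000e+00  0.000000e+00  1.000000e+00]] 542.0588566233798 270.69946358732864 211.2184786608391
{'t': 0.1, 'qpos': array([ 1.20222024,  0.62928331,  0.03840431,  1.51825938, -0.02697642,
        0.99624757, -0.01997362]), 'joint_velocities': array([-7.75298998e-04, -2.19899716e-03,  4.50198394e-04, -2.67798957e-03,
       -1.49674511e-04,  4.94467661e-05,  1.72392880e-03]), 'joint_efforts': array([ 3.83805906e-03, -5.64533472e+01,  1.23053268e+00, -1.93972671e+01,
        1.12942103e-02,  5.47875243e-03, -1.72653273e-05]), 'ee_pos': array([ 193.69559014, -619.90263954,  230.46380683]), 'tcp_rot': array([-3.10400377e+00, -4.73646666e-01,  4.19529406e-04]), 'force': array([ 0.52154852,  0.10375257, -0.12861209]), 'torque': array([-0.05579003, -0.01436965,  0.03558837]), 'finger_gap': 85.38813794790941}
```

View pics/top.png

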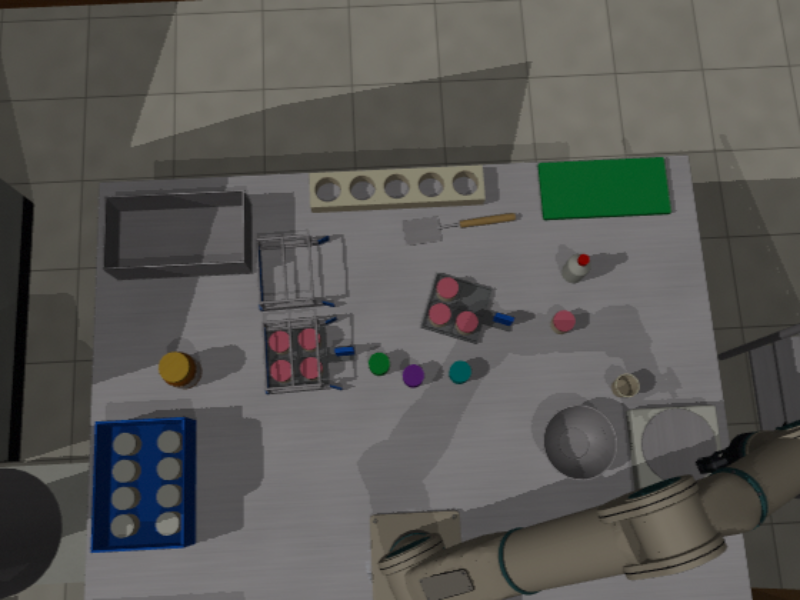

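View pics/scene.png

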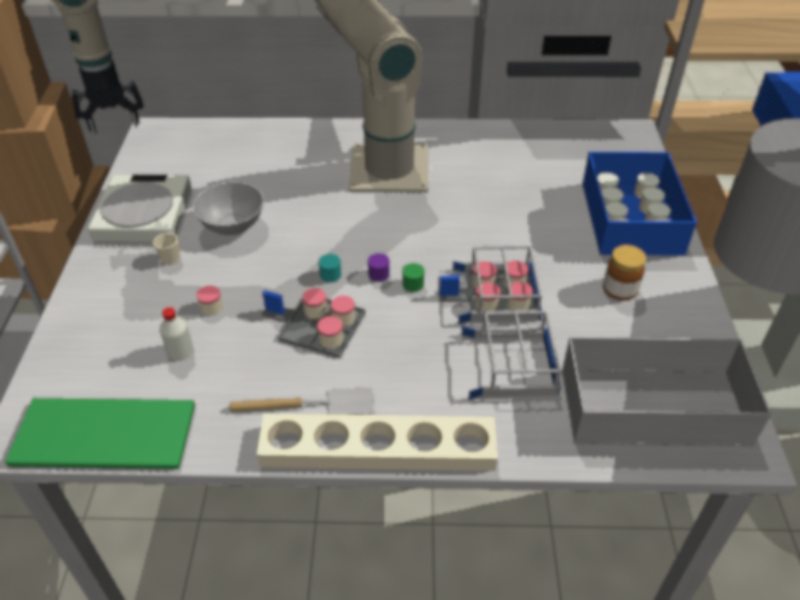

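The top view (800 px scale) shows the last pot at (564,321), the tray at (458,306) with its grip at (503,319), the free rack at (290,270) and the full rack at (295,355). In the scene view they are at (208,300), (321,322), (520,350) and (500,280). Next I'll measure these.

```bash
python3 - <<'E'
from h import *
import pickle
a,b=pickle.load(open('s.pkl','rb'))
for nm,s in(('top',a),('scene',b)):
    W=world(s); hsv=cv2.cvtColor(s['frame'],cv2.COLOR_RGB2HSV)
    pink=cv2.inRange(hsv,(168,70,90),(180,190,255))|cv2.inRange(hsv,(0,70,90),(4,190,255))
    blue=cv2.inRange(hsv,(105,130,40),(125,255,255))
    for c,m,h in(('pink',pink,45),('blue',blue,59)):
        n,l,st,ce=cv2.connectedComponentsWithStats(m)
        for i in range(1,n):
            if 12<st[i,4]<900:
                w=np.nanmedian(W[l==i],0); r=ray(s,*ce[i],h)
                print(nm,c,ce[i].round(1),st[i,4],'depth',w.round(0),'ray@%d'%h,r[:2].round(0))
c=cv2.resize(a['frame'][150:285,160:420,::-1],None,fx=3,fy=3,interpolation=cv2.INTER_CUBIC)
cv2.imwrite('pics/c.png',c)
E
```

```text
top pink [312.9 201. ] 179 depth [ 618. -108.   49.] ray@45 [ 619. -109.]
top pink [307.4 219.3] 181 depth [556. -86.  48.] ray@45 [556. -86.]
top pink [394.5 224.1] 184 depth [ 525. -380.   46.] ray@45 [ 525. -379.]
top pink [326.4 224.7] 173 depth [ 533. -148.   50.] ray@45 [ 534. -149.]
top pink [215.1 236.9] 152 depth [511. 227.  49.] ray@45 [511. 227.]
top pink [195.2 238.7] 172 depth [507. 294.  49.] ray@45 [508. 294.]
top pink [216.4 257.2] 155 depth [442. 224.  49.] ray@45 [442. 225.]
top pink [196.5 258.9] 179 depth [439. 291.  49.] ray@45 [440. 291.]
top blue [229.6 212.3] 16 depth [599. 178.  21.] ray@59 [590. 175.]
top blue [352. 223.] 92 depth [ 536. -236.   52.] ray@59 [ 533. -234.]
top blue [240.6 245.4] 79 depth [476. 143.  55.] ray@59 [475. 142.]
scene pink [340.6 188.5] 126 depth [446. 225.  48.] ray@45 [444. 226.]
scene pink [361.8 188.2] 150 depth [443. 292.  47.] ray@45 [442. 293.]
scene pink [331.8 188.3] 13 depth [448. 198.  47.] ray@45 [444. 198.]
scene pink [342.9 201.8] 112 depth [508. 229.  48.] ray@45 [504. 229.]
scene pink [364.6 201.6] 127 depth [505. 29
[... 338 characters left out ...]
 218.5] 48 depth [ 656. -424.  118.] ray@45 [ 586. -453.]
scene pink [230.5 227.5] 215 depth [ 621. -110.   48.] ray@45 [ 618. -110.]
scene blue [321.1 186.4] 17 depth [402. 167.  13.] ray@59 [450. 163.]
scene blue [372.4 195.1] 18 depth [451. 327.  25.] ray@59 [488. 320.]
scene blue [314.3 199.4] 159 depth [487. 142.  39.] ray@59 [510. 140.]
scene blue [191.3 211.5] 155 depth [ 546. -236.   39.] ray@59 [ 567. -231.]
scene blue [325.5 221.9] 21 depth [564. 176.  16.] ray@59 [604. 170.]
scene blue [327.6 232. ] 25 depth [605. 180.  16.] ray@59 [645. 175.]
scene blue [384.2 244.5] 55 depth [659. 340.  25.] ray@59 [690. 332.]
scene blue [332.8 274.9] 22 depth [767. 186.  15.] ray@59 [801. 181.]
```

View pics/c.png

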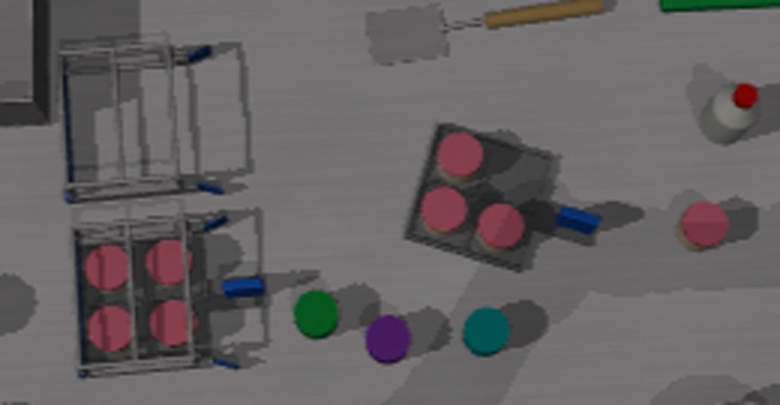

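Emit:
move_arm(offset=[[45, 33, 0], [95, 69, 0], [145, 105, 0], [195, 141, 0], [245, 177, 0]], dr=[[0, 0, 2], [0, 0, 4], [0, 0, 6], [0, 0, 8], [0, 0, 8]], jaw=1)

```text
t: 0.72
ee_pos: [439.9, -441.5, 230.2]
tcp_rot: [-3.063, -0.689, 0.001]
force: [1.0, 0.5, 0.4]
finger_gap: 85.6
```

Emit:
move_arm(offset=[[45, 32, -10], [85, 62, -20], [85, 62, -30], [85, 62, -30]], dr=[[0, 0, 0], [0, 0, 0], [0, 0, 0], [0, 0, 0]])

```text
t: 1.23
ee_pos: [523.6, -379.5, 198.8]
tcp_rot: [-3.062, -0.689, 0.006]
force: [0.3, 0.4, -0.2]
finger_gap: 85.7
```

```bash
cat >> h.py <<'E'
from scipy.spatial.transform import Rotation as R
def pose():
    o=bot.get_obs(); M=R.from_rotvec(o['tcp_rot']).as_matrix()
    print('t %.2f tcp'%o['t'],np.round(o['ee_pos'],1),'jaw ang %.1f'%np.degrees(np.arctan2(M[1,1],M[0,1])),'zax',M[:,2].round(3),'F',np.round(o['force'],1),'gap %.1f'%o['finger_gap'],'q',o['qpos'].round(2))
    return o
def blobs(s,hs=(45,59),mn=40):
    W=world(s); hsv=cv2.cvtColor(s['frame'],cv2.COLOR_RGB2HSV)
    pink=cv2.inRange(hsv,(165,70,80),(180,190,255))|cv2.inRange(hsv,(0,70,80),(4,190,255))
    blue=cv2.inRange(hsv,(105,130,40),(125,255,255))
    for c,m,h in(('pink',pink,hs[0]),('blue',blue,hs[1])):
        cs,_=cv2.findContours(m,cv2.RETR_EXTERNAL,cv2.CHAIN_APPROX_NONE)
        for k in cs:
            if cv2.contourArea(k)>mn:
                (u,v),d,an=cv2.minAreaRect(k); q=np.zeros_like(m); cv2.drawContours(q,[k],-1,1,-1)
                print(c,round(u),round(v),cv2.contourArea(k),np.round(d),'depth',np.nanmedian(W[q>0],0).round(1),'rect-centre ray@%d'%h,ray(s,u,v,h)[:2].round(1))
    return W
E
python3 - <<'E'
from h import *
pose(); s=snap('wrist','w1.png'); print(np.array(s['world_from_camera']).round(2),s['fx']); blobs(s)
E
```

```text
t 1.23 tcp [ 523.6 -379.5  198.8] jaw ang -64.6 zax [-0.004  0.003 -1.   ] F [ 0.3  0.4 -0.2] gap 85.7 q [ 0.58  0.66  0.    1.56 -0.    0.93 -0.54]
[[ 4.3000e-01 -8.6000e-01 -2.6000e-01  5.8930e+02]
 [-9.0000e-01 -4.1000e-01 -1.2000e-01 -3.4985e+02]
 [-0.0000e+00  2.9000e-01 -9.6000e-01  3.4013e+02]
 [ 0.0000e+00  0.0000e+00  0.0000e+00  1.0000e+00]] 324.27176157645266
pink 278 193 2185.0 [52. 53.] depth [ 525.5 -379.8   44.2] rect-centre ray@45 [ 525.7 -379.6]
pink 424 70 76.0 [43. 43.] depth [ 660.2 -427.2  117.4] rect-centre ray@45 [ 673.5 -444.5]
pink 33 69 3080.0 [71. 56.] depth [ 534.  -149.3   48.1] rect-centre ray@45 [ 533.5 -147.4]
blue 141 111 1453.0 [69. 27.] depth [ 540.1 -241.    55.4] rect-centre ray@59 [ 542.5 -245.1]
```

View pics/w1.png

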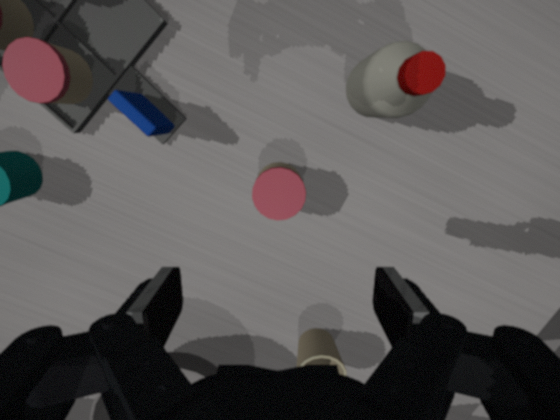

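The wrist view shows the last pot at (278,193), standing clear between the fingers' lines. The bottle is at (400,80) and the cup at (322,350), both well away. The pot is at (525.6, -379.7), so I'll descend and grip.

Emit:
move_arm(offset=[[2, 0, -55], [2, 0, -110], [2, 0, -150], [2, 0, -178], [2, 0, -188]], dr=[[0, 0, 0], [0, 0, 0], [0, 0, 0], [0, 0, 0], [0, 0, 0]], jaw=1)

```text
t: 1.9
ee_pos: [523.1, -381.8, 10.3]
tcp_rot: [-3.063, -0.682, 0.008]
force: [0.8, 0.3, 0.1]
finger_gap: 85.6
```

Emit:
move_arm(offset=[[0, 0, 0], [0, 0, 0], [0, 0, 0], [0, 0, 0], [0, 0, 0]], dr=[[0, 0, 0], [0, 0, 0], [0, 0, 0], [0, 0, 0], [0, 0, 0]], jaw=-1, grip_force=30)

```text
t: 2.52
ee_pos: [523.7, -382.8, 11.9]
tcp_rot: [-3.065, -0.682, 0.006]
force: [-2.9, 0.0, 6.8]
finger_gap: 49.2
```

Emit:
move_arm(offset=[[0, 0, 0], [0, 0, 20], [0, 0, 60], [0, 0, 110], [0, 0, 140]], dr=[[0, 0, 0], [0, 0, 0], [0, 0, 0], [0, 0, 0], [0, 0, 0]])

```text
t: 3.15
ee_pos: [524.9, -383.4, 156.0]
tcp_rot: [3.065, 0.682, -0.002]
force: [-0.4, 0.4, -2.0]
finger_gap: 49.5
```

Emit:
move_arm(offset=[[18, 53, 0], [36, 106, 0], [54, 159, 0], [68, 200, 0], [68, 200, 0]], dr=[[0, 0, 0], [0, 0, 0], [0, 0, 0], [0, 0, 0], [0, 0, 0]])

```text
t: 3.78
ee_pos: [595.0, -177.1, 157.2]
tcp_rot: [-3.063, -0.695, -0.003]
force: [-0.5, -1.2, -1.7]
finger_gap: 49.3
```

```bash
python3 - <<'E'
from h import *
pose(); s=snap('wrist','w2.png'); W=blobs(s,(49,59))
# grey tray rim: dark pixels 
pose()
E
```

```text
t 3.77 tcp [ 595.  -177.1  157.2] jaw ang -64.4 zax [ 0.002  0.001 -1.   ] F [-0.5 -1.2 -1.7] gap 49.3 q [ 0.23  0.67  0.02  1.68 -0.02  0.79 -0.87]
pink 262 294 13422.0 [161. 123.] depth [ 597.9 -173.   189.4] rect-centre ray@49 [ 520.3 -199.1]
pink 154 203 3062.5 [66. 59.] depth [556.9 -86.6  48.2] rect-centre ray@49 [557.2 -87. ]
pink 209 144 3626.5 [70. 66.] depth [ 618.7 -109.    48.1] rect-centre ray@49 [ 619.  -109.1]
t 3.83 tcp [ 593.8 -180.7  157.1] jaw ang -64.6 zax [ 0.001 -0.001 -1.   ] F [ 0.2 -0.6 -1.3] gap 48.9 q [ 0.24  0.67  0.02  1.68 -0.02  0.79 -0.86]
```

View pics/w2.png

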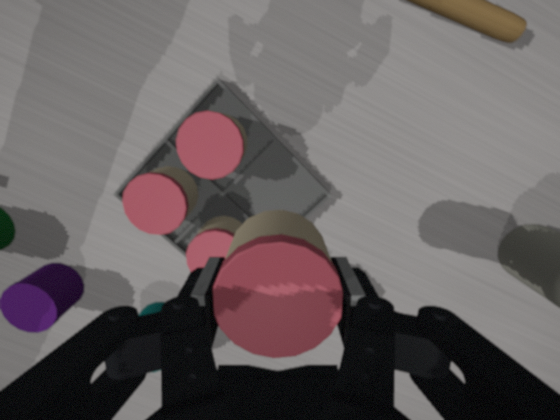

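The held pot sits level between the pads at (278,295). The tray's visible rim corners are at (222,80), (332,190) and (118,193), and the empty cell is around (275,185).

```bash
python3 - <<'E'
from h import *
pose(); s=snap('wrist'); W=world(s); o=pose()
hsv=cv2.cvtColor(s['frame'],cv2.COLOR_RGB2HSV)
pink=(cv2.inRange(hsv,(165,70,80),(180,190,255))|cv2.inRange(hsv,(0,70,80),(4,190,255)))>0
m=(pink&(W[...,2]>170)).astype(np.uint8)
k=max(cv2.findContours(m,0,cv2.CHAIN_APPROX_NONE)[0],key=cv2.contourArea); (u,v),d,_=cv2.fitEllipse(k)
z=np.nanmedian(W[m>0][:,2]); print('lid',u,v,d,z,ray(s,u,v,z).round(1), np.nanmedian(W[m>0],0))
# refine rim corners: dark region hull
g=s['frame'].max(2); 
dark=((W[...,2]<30)&(g<105)).astype(np.uint8); dark[260:]=0
n,l,st,ce=cv2.connectedComponentsWithStats(cv2.morphologyEx(dark,cv2.MORPH_OPEN,np.ones((3,3))))
for i in range(1,n):
    if st[i,4]>300: print(st[i],ce[i].round())
for c in((222,80),(332,190),(118,193)): print(c,ray(s,*c,12)[:2].round(1))
E
```

```text
t 3.83 tcp [ 593.8 -180.7  157.1] jaw ang -64.6 zax [ 0.001 -0.001 -1.   ] F [ 0.2 -0.6 -1.3] gap 48.9 q [ 0.24  0.67  0.02  1.68 -0.02  0.79 -0.86]
t 3.88 tcp [ 593.1 -183.2  156.9] jaw ang -64.8 zax [ 0.    -0.003 -1.   ] F [-0.1 -0.9 -1.3] gap 49.4 q [ 0.24  0.67  0.02  1.68 -0.01  0.79 -0.86]
lid 276.7513427734375 296.7462463378906 (119.79114532470703, 129.5994873046875) 189.381043268561 [ 598.9 -178.8  189.4] [ 598.98962603 -178.73646435  189.38104327]
[ 411    0  119   43 1162] [475.  22.]
[  127    76   202   174 13168] [239. 168.]
[   0  204   65   54 2702] [ 29. 232.]
[ 456  207  104   53 2348] [502. 234.]
(222, 80) [664.7 -97.7]
(332, 190) [ 621.8 -223.1]
(118, 193) [536.3 -49.2]
```

```bash
python3 - <<'E'
from h import *
o=pose(); s=snap('wrist'); W=world(s)
M=np.array(s['world_from_camera'])
th=np.radians(70.7); ex=np.array([np.cos(th),np.sin(th)]); ey=np.array([-ex[1],ex[0]])
D=(W[...,:2]-[576.5,-128.5]); X=D@ex; Y=D@ey; Z=W[...,2]; g=s['frame'].max(2)
print('table z', np.nanmedian(Z[100:200,420:500]))
for name,A,B in(('x-profile at y=-60..-45',X,(Y>-58)&(Y<-48)),('x-profile y -25..-15',X,(Y>-25)&(Y<-12)),('y-profile at x=-15..-5',Y,(X>-22)&(X<-10)),('y-prof x 60',Y,(X>-45)&(X<-35))):
    print(name)
    out=[]
    for a in range(-90,92,3):
        k=B&(A>=a)&(A<a+3)&(Z<25)
        if k.sum()>2: out.append((a,round(float(np.median(Z[k])),0),int(np.median(g[k]))))
    print(out)
c=cv2.resize(s['frame'][60:270,100:380,::-1],None,fx=2.8,fy=2.8,interpolation=cv2.INTER_CUBIC); cv2.imwrite('pics/c2.png',c)
E
```

```text
t 3.88 tcp [ 593.1 -183.2  156.9] jaw ang -64.8 zax [ 0.    -0.003 -1.   ] F [-0.1 -0.9 -1.3] gap 49.4 q [ 0.24  0.67  0.02  1.68 -0.01  0.79 -0.86]
table z -1.2208360023876992
x-profile at y=-60..-45
[(-90, -1.0, 146), (-87, -1.0, 144), (-84, -1.0, 109), (-81, -1.0, 106), (-78, -1.0, 103), (-75, 11.0, 98), (-72, 10.0, 77), (-69, 3.0, 90), (-66, 3.0, 98), (-63, 3.0, 98), (-60, 3.0, 98), (-57, 3.0, 98), (-54, 3.0, 98), (-51, 3.0, 98), (-48, 3.0, 98), (-45, 3.0, 98), (-42, 3.0, 98), (-39, 3.0, 98), (-36, 3.0, 93), (-33, 3.0, 72), (-30, 3.0, 71), (-27, 3.0, 71), (-24, 3.0, 71), (-21, 3.0, 71), (-18, 3.0, 71), (-15, 3.0, 71), (-12, 3.0, 71), (-9, 3.0, 71), (-6, 3.0, 71), (-3, 9.0, 66), (0, 3.0, 65), (3, 3.0, 71), (6, 3.0, 70), (9, 3.0, 70), (12, 3.0, 70), (15, 3.0, 70), (18, 4.0, 64), (21, 5.0, 68), (24, 9.0, 73), (27, 8.0, 70), (30, 13.0, 76), (33, 13.0, 76), (36, 10.0, 77), (39, 3.0, 81), (42, 3.0, 83), (45, 3.0, 83), (48, 3.0, 83), (51, 3.0, 84), (54, 3.0, 83), (57, 3.0, 62), (60, 3.0, 55), (63, 3.0, 52), (66, 11.0, 94), (69, -1.0, 131), (72, -1.0, 143), (75, -1.0, 144), (78, -1.0, 14
[... 1337 characters left out ...]
(75, -1.0, 135), (78, -1.0, 149), (81, -1.0, 150), (84, -1.0, 150), (87, -1.0, 149), (90, -1.0, 149)]
y-prof x 60
[(-90, -1.0, 141), (-87, -1.0, 143), (-84, -1.0, 143), (-81, -1.0, 142), (-78, -1.0, 108), (-75, -1.0, 87), (-72, 10.0, 82), (-69, 6.0, 97), (-66, 3.0, 98), (-63, 3.0, 97), (-60, 3.0, 97), (-57, 3.0, 97), (-54, 3.0, 98), (-51, 3.0, 98), (-48, 3.0, 98), (-45, 3.0, 99), (-42, 3.0, 99), (-39, 3.0, 99), (-36, 3.0, 99), (-33, 3.0, 99), (-30, 3.0, 99), (-27, 3.0, 100), (-24, 3.0, 99), (-21, 3.0, 100), (-18, 3.0, 100), (-15, 3.0, 100), (-12, 3.0, 100), (-9, 3.0, 100), (-6, 3.0, 80), (-3, 6.0, 58), (0, 8.0, 79), (3, 3.0, 62), (6, 3.0, 54), (9, 11.0, 81), (87, -1.0, 150), (90, -1.0, 146)]
```

View pics/c2.png

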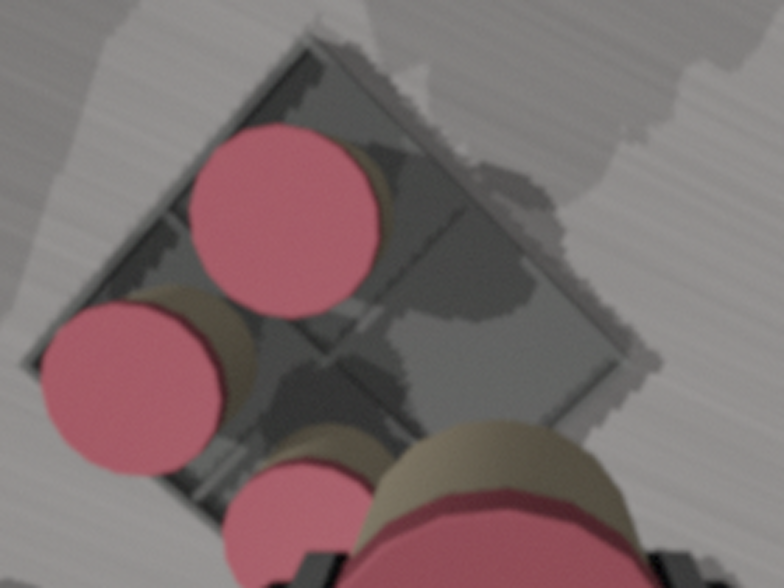

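The crop shows the empty cell at about (540,340), free and bounded by the cross walls and rim. The walls and rim put the tray centre at (576.3, -130.6), so the empty cell is at (597.5, -174.6). I'll place the pot there.

Emit:
move_arm(offset=[[0, 7, 0], [0, 7, -50], [0, 7, -95], [0, 7, -115], [0, 7, -115]], dr=[[0, 0, 0], [0, 0, 0], [0, 0, 0], [0, 0, 0], [0, 0, 0]])

```text
t: 4.55
ee_pos: [591.7, -177.8, 40.9]
tcp_rot: [3.065, 0.679, -0.005]
force: [-0.7, -0.6, -0.5]
finger_gap: 49.3
```

```bash
python3 - <<'E'
from h import *
pose()
s=snap('wrist'); W=world(s)
hsv=cv2.cvtColor(s['frame'],cv2.COLOR_RGB2HSV)
pink=(cv2.inRange(hsv,(165,70,80),(180,190,255))|cv2.inRange(hsv,(0,70,80),(4,190,255)))>0
m=(pink&(W[...,2]>58)).astype(np.uint8)
k=max(cv2.findContours(m,0,cv2.CHAIN_APPROX_NONE)[0],key=cv2.contourArea); (u,v),d,_=cv2.fitEllipse(k)
z=np.nanmedian(W[m>0][:,2]); print('lid',u,v,d,ray(s,u,v,z).round(1)); pose()
E
```

```text
t 4.55 tcp [ 591.7 -177.8   40.9] jaw ang -65.0 zax [-0.002 -0.003 -1.   ] F [-0.7 -0.6 -0.5] gap 49.3 q [ 0.23  0.83  0.02  1.75 -0.02  0.57 -0.88]
lid 277.2942199707031 296.03729248046875 (121.67799377441406, 129.99728393554688) [ 597.3 -176.    73.2]
t 4.60 tcp [ 593.  -178.    42.3] jaw ang -65.0 zax [ 0.    -0.004 -1.   ] F [ 0.2  0.3 -0.5] gap 48.9 q [ 0.23  0.83  0.02  1.74 -0.02  0.57 -0.88]
```

Emit:
move_arm(offset=[[0, 1.5, -10], [0, 1.5, -20], [0, 1.5, -25], [0, 1.5, -26], [0, 1.5, -26]], dr=[[0, 0, 0], [0, 0, 0], [0, 0, 0], [0, 0, 0], [0, 0, 0]])

```text
t: 5.22
ee_pos: [593.1, -176.6, 16.3]
tcp_rot: [3.064, 0.679, -0.0]
force: [0.7, 0.7, -1.1]
finger_gap: 49.3
```

```bash
python3 -c "
from h import *
pose()"
```

```text
t 5.22 tcp [ 593.1 -176.6   16.3] jaw ang -65.0 zax [ 0.001 -0.004 -1.   ] F [ 0.7  0.7 -1.1] gap 49.3 q [ 0.23  0.87  0.02  1.75 -0.02  0.52 -0.88]
```

Emit:
move_arm(offset=[[0, 0, -0.5], [0, 0, -0.5], [0, 0, 0], [0, 0, 0], [0, 0, 0]], dr=[[0, 0, 0], [0, 0, 0], [0, 0, 0], [0, 0, 0], [0, 0, 0]], jaw=0.5)

```text
t: 5.85
ee_pos: [593.1, -176.6, 16.4]
tcp_rot: [3.063, 0.679, -0.0]
force: [0.4, 0.2, -0.6]
finger_gap: 64.2
```

Emit:
move_arm(offset=[[0, 0, 10], [0, 0, 40], [0, 0, 90], [-10, -15, 140], [-20, -20, 160]], dr=[[0, 0, 0], [0, 0, 0], [0, 0, 0], [0, 0, 0], [0, 0, 0]])

```text
t: 6.48
ee_pos: [574.3, -198.4, 180.3]
tcp_rot: [3.06, 0.677, 0.007]
force: [0.3, -0.1, -0.9]
finger_gap: 63.9
```

```bash
python3 - <<'E'
from h import *
pose()
blobs(snap('wrist','w3.png'),(49,59)); print(); blobs(snap('top'),(49,59),15); pose()
E
```

```text
t 6.47 tcp [ 574.3 -198.4  180.3] jaw ang -65.1 zax [ 0.006 -0.006 -1.   ] F [ 0.3 -0.1 -0.9] gap 63.9 q [ 0.27  0.62  0.02  1.7  -0.01  0.81 -0.84]
pink 206 219 2502.5 [58. 54.] depth [ 533.4 -149.    48.2] rect-centre ray@49 [ 534.2 -149.3]
pink 262 169 2896.5 [61. 61.] depth [ 595.2 -176.1   48.2] rect-centre ray@49 [ 595.5 -175.8]
pink 146 167 2859.0 [63. 57.] depth [555.7 -85.9  48.2] rect-centre ray@49 [556.  -86.6]
pink 197 109 3348.5 [67. 64.] depth [ 617.6 -108.    48.1] rect-centre ray@49 [ 617.8 -108.8]
blue 297 250 1057.5 [58. 23.] depth [ 542.1 -234.1   56.5] rect-centre ray@59 [ 545.2 -232.5]

pink 196 259 165.0 [14. 14.] depth [439.6 291.1  49.4] rect-centre ray@49 [439.1 292.1]
pink 216 257 138.5 [14. 12.] depth [441.6 224.9  49.7] rect-centre ray@49 [442.4 225.7]
pink 195 239 157.5 [14. 15.] depth [507.3 294.4  49.2] rect-centre ray@49 [507.1 294.4]
pink 215 237 136.0 [14. 12.] depth [509.6 227.1  49.2] rect-centre ray@49 [510.  227.3]
pink 326 225 164.0 [14. 15.] depth [ 532.8 -148.5   48.3] rect-centre ray@49 [ 532.1 -148.7]
pink 307 219 165.5 [15. 14.] depth [555.6 -85.4  49.3] rect-centre ray@49 [555.1 -85.2]
pink 332 209 38.5 [15.  9.] depth [ 582.2 -161.4   48.6] rect-centre ray@49 [ 586.2 -169.9]
pink 313 201 158.5 [14. 14.] depth [ 617.4 -108.3   49.3] rect-centre ray@49 [ 617.6 -108.7]
blue 100 339 6414.0 [94. 73.] depth [195.9 615.3  44.9] rect-centre ray@59 [196.2 602.5]
blue 240 246 61.5 [ 5. 13.] depth [476.  143.5  54.5] rect-centre ray@59 [475.2 142.5]
t 6.58 tcp [ 573.2 -198.1  179.1] jaw ang -65.1 zax [ 0.004 -0.005 -1.   ] F [ 0.  -0.1  0.4] gap 64.1 q [ 0.27  0.62  0.02  1.7  -0.01  0.81 -0.84]
```

The last pot stands in its cell: the lid height of 48.2 matches the others, and it is 2–3 mm from the cell centre. Next I'll take a close look at the free rack.

Emit:
move_arm(offset=[[15, 53, 20], [30, 106, 40], [45, 159, 60], [60, 212, 80], [75, 265, 80]], dr=[[0, 0, 0], [0, 0, 6], [0, 0, 12], [0, 0, 18], [0, 0, 24]])

```text
t: 7.2
ee_pos: [648.7, 69.6, 258.9]
tcp_rot: [2.853, 1.304, 0.008]
force: [0.3, -1.0, 0.1]
finger_gap: 64.1
```

Emit:
move_arm(offset=[[14, 53, 0], [28, 106, 0], [40, 160, 0], [40, 160, 0], [40, 160, 0]], dr=[[0, 0, 6], [0, 0, 12], [0, 0, 18], [0, 0, 18], [0, 0, 18]])

```text
t: 7.82
ee_pos: [687.8, 229.3, 256.6]
tcp_rot: [2.614, 1.735, 0.003]
force: [0.2, -0.4, 0.0]
finger_gap: 63.9
```

```bash
python3 - <<'E'
from h import *
import pickle
pose(); s=snap('wrist','w4.png'); blobs(s,(49,26),30); pickle.dump(s,open('rack.pkl','wb')); print(np.array(s['world_from_camera']).round(2))
E
```

```text
t 7.83 tcp [687.8 229.3 256.6] jaw ang -22.8 zax [ 0.004 -0.002 -1.   ] F [ 0.2 -0.4  0. ] gap 63.9 q [-0.28  0.73 -0.17  1.24  0.12  1.18 -0.85]
pink 88 267 1327.5 [42. 40.] depth [443.4 222.8  48.5] rect-centre ray@49 [443.5 223.6]
pink 138 244 1438.0 [42. 43.] depth [511.8 225.2  48.4] rect-centre ray@49 [512.1 225.9]
pink 54 218 1547.0 [47. 42.] depth [440.4 291.2  48.5] rect-centre ray@49 [441.2 291. ]
pink 104 192 1673.5 [45. 47.] depth [508.8 293.6  48.4] rect-centre ray@49 [509.  293.8]
blue 93 305 34.0 [14.  6.] depth [400.4 171.   25. ] rect-centre ray@26 [402.2 170.2]
blue 148 296 349.5 [15. 33.] depth [484.8 161.4  37.5] rect-centre ray@26 [474.9 153.7]
blue 202 256 105.0 [19.  9.] depth [560.3 176.8  15.7] rect-centre ray@26 [564.7 176.9]
blue 229 242 53.0 [ 4. 21.] depth [601.8 179.2  24. ] rect-centre ray@26 [603.1 179.8]
[[ 9.2000e-01 -3.7000e-01 -1.1000e-01  7.1522e+02]
 [-3.9000e-01 -8.8000e-01 -2.6000e-01  2.9522e+02]
 [ 0.0000e+00  2.9000e-01 -9.6000e-01  3.9805e+02]
 [ 0.0000e+00  0.0000e+00  0.0000e+00  1.0000e+00]]
```

View pics/w4.png

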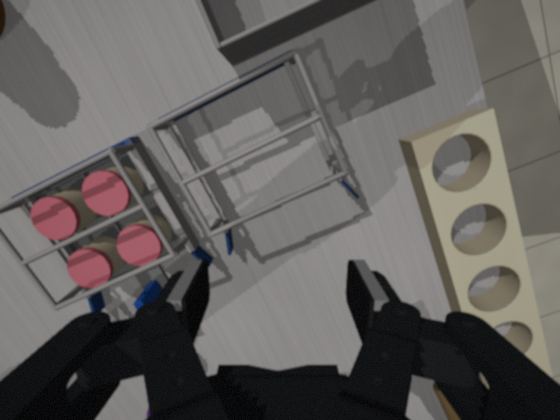

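The free rack is in full view. Its frame corners are at (157,125), (297,55), (345,175) and (212,235), with flared plates at (230,242) and (350,188) and the back stop along (160,125)–(290,65).

```bash
python3 - <<'E'
from h import *
import pickle
s=pickle.load(open('rack.pkl','rb')); W=world(s); Z=W[...,2]
k=(Z>8)&(Z<95)&(W[...,0]>560)&(W[...,0]<780)&(W[...,1]>140)&(W[...,1]<390)
img=np.zeros((500,440,3),np.uint8)
P=W[k]; hsv=cv2.cvtColor(s['frame'],cv2.COLOR_RGB2HSV)[k]
bl=(hsv[:,0]>100)&(hsv[:,0]<128)&(hsv[:,1]>110)
for p,b in zip(P,bl):
    c=(255,0,0) if b else (0,255,0) if p[2]<20 else (0,200,255) if p[2]<32 else (120,120,120) if p[2]<65 else (0,0,255)
    u=int(2*(780-p[0])); v=int(2*(390-p[1]))  # right = -x, up=+y
    cv2.circle(img,(440-u,v),1,c,-1)
for y in range(150,390,50): cv2.putText(img,str(y),(0,2*(390-y)),0,.4,(255,255,255)); cv2.line(img,(0,2*(390-y)),(8,2*(390-y)),(255,255,255))
for x in range(600,780,50): cv2.line(img,(2*(x-560),490),(2*(x-560),500),(255,255,255)); cv2.putText(img,str(x),(2*(x-560),488),0,.4,(255,255,255))
cv2.imwrite('pics/map.png',img)
B=P[bl]
for sel,n in((B[:,1]>300,'stop'),((B[:,1]<230)&(B[:,0]<650),'flareL'),((B[:,1]<230)&(B[:,0]>650),'flareR')):
    q=B[sel]; print(n,len(q),q.min(0).round(0) if len(q) else '',q.max(0).round(0) if len(q) else '', np.median(q,0).round(1) if len(q) else '')
    if len(q)>30 and n=='stop':
        f=np.polyfit(q[:,0],q[:,1],1); print('line',f,'y at x=680',np.polyval(f,680), 'zs',np.percentile(q[:,2],[5,50,95]).round(0))
E
```

```text
stop 20 [606. 337.   8.] [740. 343.  14.] [667.9 339.5  10.2]
flareL 152 [560. 162.   8.] [606. 191.  27.] [598.6 174.9  19.3]
flareR 39 [757. 174.  23.] [768. 198.  26.] [761.6 187.5  24.7]
```

View pics/map.png

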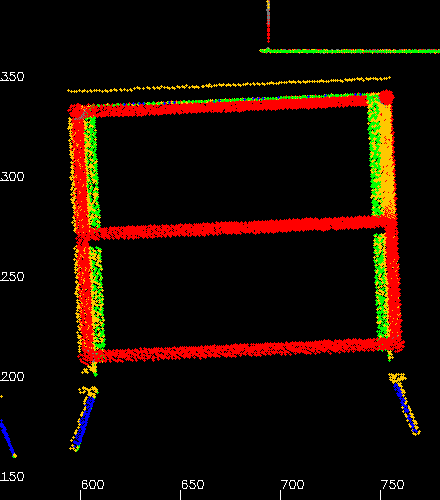

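```bash
python3 - <<'E'
from h import *
import pickle
s=pickle.load(open('rack.pkl','rb')); W=world(s); Z=W[...,2]
k=(Z>8)&(Z<95)&(W[...,0]>575)&(W[...,0]<780)&(W[...,1]>150)&(W[...,1]<352); P=W[k]
hsv=cv2.cvtColor(s['frame'],cv2.COLOR_RGB2HSV)[k]; bl=(hsv[:,0]>100)&(hsv[:,0]<128)&(hsv[:,1]>110)
red=P[P[:,2]>66]
for y0 in(213,275,336):
    q=red[(abs(red[:,1]-y0-.045*(red[:,0]-675))<7)&(red[:,0]>615)&(red[:,0]<735)]; f=np.polyfit(q[:,0],q[:,1],1); print('wire',y0,len(q),np.degrees(np.arctan(f[0])).round(2),np.polyval(f,675).round(1),q[:,2].mean().round(1))
f=None
for a in(2.3,2.7,3.1):
    th=np.radians(90+a); ex=np.array([np.cos(th),np.sin(th)]); ey=np.array([-ex[1],ex[0]])
    D=P[:,:2]-[676,269.5]; X=D@ex; Y=D@ey; low=(P[:,2]<33)
    print('ang',a)
    for lo,hi in((-70,-50),(-45,-10),(10,55)):
        m=low&(X>lo)&(X<hi); L=Y[m&(Y>0)];Rr=Y[m&(Y<0)]
        print(' x',lo,hi,'L',np.percentile(L,[2,50,98]).round(1),'R',np.percentile(Rr,[2,50,98]).round(1))
    m=bl&(X<-60); print(' flares L',[(np.round(v,1)) for v in (X[m&(Y>0)].min(),X[m&(Y>0)].max(),Y[m&(Y>0)].min(),Y[m&(Y>0)].max())],'R',[(np.round(v,1)) for v in (X[m&(Y<0)].min(),X[m&(Y<0)].max(),Y[m&(Y<0)].min(),Y[m&(Y<0)].max())])
    m=bl&(X>50); print(' stop',np.percentile(X[m],[5,50,95]).round(1)); m=low&(X>72)&(abs(Y)<60);print(' line behind',X[m].mean())
pose()
E
```

```text
wire 213 655 2.45 214.9 73.2
wire 275 735 2.43 276.0 73.2
wire 336 866 2.45 337.1 73.2
ang 2.3
 x -70 -50 L [66.5 71.5 78. ] R [-80.7 -75.5 -70.6]
 x -45 -10 L [66.4 71.9 79.1] R [-81.4 -75.9 -70.6]
 x 10 55 L [66.5 72.  79.4] R [-81.2 -75.6 -70.4]
 flares L [np.float64(-99.5), np.float64(-75.3), np.float64(73.1), np.float64(83.4)] R [np.float64(-99.1), np.float64(-75.1), np.float64(-87.7), np.float64(-77.9)]
 stop [70.2 70.4 70.7]
 line behind 77.97334006655578
ang 2.7
 x -70 -50 L [66.8 71.9 78.4] R [-80.3 -75.1 -70.3]
 x -45 -10 L [66.6 72.1 79.4] R [-81.2 -75.6 -70.4]
 x 10 55 L [66.3 71.8 79.1] R [-81.4 -75.8 -70.6]
 flares L [np.float64(-99.0), np.float64(-74.7), np.float64(73.6), np.float64(84.1)] R [np.float64(-99.7), np.float64(-75.6), np.float64(-87.0), np.float64(-77.4)]
 stop [70.2 70.4 70.7]
 line behind 77.9668200853699
ang 3.1
 x -70 -50 L [67.2 72.3 79.4] R [-80.3 -74.7 -69.9]
 x -45 -10 L [66.7 72.3 79.6] R [-81.1 -75.4 -70.2]
 x 10 55 L [66.1 71.6 78.8] R [-81.7 -76.1 -70.8]
 flares L [np.float64(-98.4), np.float64(-74.2), np.float64(74.1), np.float64(84.8)] R [np.float64(-100.3), np.float64(-76.2), np.float64(-86.3), np.float64(-76.9)]
 stop [69.9 70.4 71.1]
 line behind 77.96988179679401
t 7.88 tcp [688.3 228.  257.2] jaw ang -22.9 zax [ 0.005 -0.003 -1.   ] F [-0.1 -0.4 -0. ] gap 64.5 q [-0.28  0.73 -0.16  1.24  0.12  1.18 -0.85]
```

The rack direction is 92.45° and its home is about (678, 269.6). The stop and wire distances agree with the given sizes. Next I'll go above the grip.

Emit:
move_arm(offset=[[-17, -53, 0], [-34, -106, 0], [-51, -159, 0], [-68, -212, 0], [-85, -265, -20]], dr=[[0, 0, 0], [0, 0, 0], [0, 0, 0], [0, 0, 2], [0, 0, 3.6]], jaw=1)

```text
t: 8.5
ee_pos: [603.1, -40.7, 238.5]
tcp_rot: [2.559, 1.809, 0.008]
force: [1.1, 0.2, -1.0]
finger_gap: 85.3
```

Emit:
move_arm(offset=[[-17, -53, -20], [-34, -106, -40], [-51, -159, -50], [-63, -201, -57], [-63, -201, -57]], dr=[[0, 0, 0], [0, 0, 0], [0, 0, 0], [0, 0, 0], [0, 0, 0]])

```text
t: 9.12
ee_pos: [536.1, -248.6, 180.7]
tcp_rot: [2.569, 1.795, 0.001]
force: [0.2, 0.3, 0.4]
finger_gap: 85.5
```

```bash
python3 - <<'E'
from h import *
snap('wrist'); pose(); s=snap('wrist','w5.png'); W=blobs(s,(49,59),100); pose()
hsv=cv2.cvtColor(s['frame'],cv2.COLOR_RGB2HSV)
m=((cv2.inRange(hsv,(105,130,40),(125,255,255))>0)&(W[...,2]>56)).astype(np.uint8)
k=max(cv2.findContours(m,0,cv2.CHAIN_APPROX_NONE)[0],key=cv2.contourArea)
pts=np.array([ray(s,u,v,59)[:2] for u,v in k[:,0]],np.float32); r=cv2.minAreaRect(pts); print(r)
bx=cv2.boxPoints(r); d=sorted([bx[1]-bx[0],bx[2]-bx[1]],key=lambda v:np.linalg.norm(v))[1]; print('tray ang',np.degrees(np.arctan2(d[1],d[0]))%180)
E
```

```text
t 9.18 tcp [ 537.8 -245.2  181.1] jaw ang -19.9 zax [ 0.007 -0.004 -1.   ] F [ 0.5 -0.3  0.3] gap 85.7 q [ 0.5   0.6  -0.18  1.74  0.15  0.8  -0.1 ]
pink 315 96 3343.0 [67. 64.] depth [ 596.  -174.9   48. ] rect-centre ray@49 [ 595.9 -175.1]
pink 230 90 3425.5 [68. 65.] depth [ 533.6 -147.9   48.1] rect-centre ray@49 [ 533.7 -147.8]
pink 315 17 1740.0 [34. 68.] depth [ 613.1 -119.8   48. ] rect-centre ray@49 [ 613.2 -121.8]
pink 226 17 1739.0 [34. 68.] depth [550.9 -97.6  48. ] rect-centre ray@49 [550.7 -99.3]
blue 274 190 700.0 [57. 13.] depth [ 539.6 -232.8   57.6] rect-centre ray@59 [ 539.7 -232.8]
t 9.22 tcp [ 539.1 -242.9  181.4] jaw ang -19.7 zax [ 0.008 -0.003 -1.   ] F [-0.4 -0.3  0. ] gap 85.1 q [ 0.49  0.6  -0.18  1.74  0.15  0.8  -0.1 ]
((538.4410400390625, -236.49530029296875), (42.006370544433594, 10.943236351013184), 69.60494232177734)
tray ang 69.60501
```

The plate top lies at about (538.4, -237) at an angle of about 70°, in line with the jaw. I'll descend and grip.

Emit:
move_arm(offset=[[-0.5, 6, -50], [-0.5, 6, -100], [-0.5, 6, -140], [-0.5, 6, -158], [-0.5, 6, -158]], dr=[[0, 0, 0], [0, 0, 0], [0, 0, 0], [0, 0, 0], [0, 0, 0]])

```text
t: 9.85
ee_pos: [538.5, -235.9, 23.0]
tcp_rot: [2.562, 1.807, 0.007]
force: [0.1, -0.4, 0.5]
finger_gap: 85.4
```

Emit:
move_arm(offset=[[0, 0, 0], [0, 0, 0], [0, 0, 0], [0, 0, 0], [0, 0, 0]], dr=[[0, 0, 0], [0, 0, 0], [0, 0, 0], [0, 0, 0], [0, 0, 0]], jaw=-1, grip_force=50)

```text
t: 10.48
ee_pos: [538.7, -236.1, 23.6]
tcp_rot: [2.562, 1.806, 0.007]
force: [0.9, 0.3, 5.2]
finger_gap: 11.6
```

Emit:
move_arm(offset=[[0, 0, 0], [0, 0, 0], [0, 0, 0]], dr=[[0, 0, 0], [0, 0, 0], [0, 0, 0]])

```text
t: 10.85
ee_pos: [538.7, -236.2, 23.7]
tcp_rot: [2.562, 1.806, 0.007]
force: [0.3, -0.0, 3.6]
finger_gap: 11.3
```

```bash
python3 - <<'E'
from h import *
pose(); s=snap('wrist'); W=blobs(s,(49,59),100); pose()
E
```

```text
t 10.85 tcp [ 538.7 -236.2   23.7] jaw ang -19.6 zax [ 0.007 -0.003 -1.   ] F [ 0.3 -0.   3.6] gap 11.3 q [ 0.44  0.83 -0.13  1.84  0.2   0.47 -0.17]
pink 376 98 18064.5 [145. 158.] depth [ 596.1 -174.4   48.1] rect-centre ray@49 [ 595.9 -174.7]
pink 177 83 18811.5 [163. 148.] depth [ 534.3 -147.7   48.2] rect-centre ray@49 [ 534.5 -147.8]
blue 278 290 3981.0 [140.  33.] depth [ 540.9 -228.    57.5] rect-centre ray@59 [ 541.9 -226.8]
t 10.90 tcp [ 538.7 -236.1   23.7] jaw ang -19.6 zax [ 0.007 -0.003 -1.   ] F [0.3 0.4 2.6] gap 11.6 q [ 0.44  0.83 -0.13  1.84  0.2   0.47 -0.17]
```

The grip holds at 11.5 mm opening. Before sliding, I'll check the blade position and plan the slide.

```bash
cat > plan.py <<'E'
from h import *
# waypoints: tray centre x,y, angle -> grip TCP and deltas per call
wp=[(577.1,-128.3,70.4),(590,-95,76),(603,-57,84),(616,-15,90),(632,22,92.45),(652,54,92.45),(672,74,92.45),(685.9,85,92.45)]
g=lambda w:np.array([w[0]-114.5*np.cos(np.radians(w[2])),w[1]-114.5*np.sin(np.radians(w[2]))])
for a,b in zip(wp,wp[1:]): print(b,'grip',g(b).round(1),'d',(g(b)-g(a)).round(1),'turn',round(b[2]-a[2],2))
E
python3 - <<'E'
from h import *; import pickle
a,b=pickle.load(open('s.pkl','rb'))
for c in((282,154),(307.7,151.7),(310,169.3),(284.3,171.7)): print('blade',ray(a,*c,2)[:2].round(0))
for c in(('green',317,314),('purple',388,339),('teal',487,331)): print(c[0],ray(a,160+c[1]/3,150+c[2]/3,45)[:2].round(0))
import plan
E
```

```text
blade [807. -14.]
blade [ 811. -106.]
blade [ 745. -110.]
blade [741. -18.]
green [442.  61.]
purple [411. -17.]
teal [ 414. -127.]
(590, -95, 76) grip [ 562.3 -206.1] d [23.6 30.1] turn 5.6
(603, -57, 84) grip [ 591.  -170.9] d [28.7 35.2] turn 8
(616, -15, 90) grip [ 616.  -129.5] d [25.  41.4] turn 6
(632, 22, 92.45) grip [636.9 -92.4] d [20.9 37.1] turn 2.45
(652, 54, 92.45) grip [656.9 -60.4] d [20. 32.] turn 0.0
(672, 74, 92.45) grip [676.9 -40.4] d [20. 20.] turn 0.0
(685.9, 85, 92.45) grip [690.8 -29.4] d [13.9 11. ] turn 0.0
```

Emit:
move_arm(offset=[[3, 4, 0], [9, 11, 0], [15, 19, 0], [21, 26, 0], [24, 30, 0]], dr=[[0, 0, 0.7], [0, 0, 2], [0, 0, 3.5], [0, 0, 5], [0, 0, 5.6]])

```text
t: 11.52
ee_pos: [561.9, -207.4, 23.6]
tcp_rot: [2.471, 1.93, 0.003]
force: [-2.4, -4.6, 5.0]
finger_gap: 11.6
```

```bash
python3 - <<'E'
from h import *
pose(); blobs(snap('wrist'),(49,59),100); print(); blobs(snap('scene'),(49,59),90); pose()
E
```

```text
t 11.53 tcp [ 561.9 -207.4   23.6] jaw ang -14.0 zax [ 0.006 -0.004 -1.   ] F [-2.4 -4.6  5. ] gap 11.6 q [ 0.39  0.84 -0.14  1.81  0.23  0.5  -0.15]
pink 375 98 18114.5 [146. 159.] depth [ 612.7 -140.2   48.1] rect-centre ray@49 [ 612.5 -140.5]
pink 176 83 18871.0 [164. 147.] depth [ 548.5 -119.8   48.2] rect-centre ray@49 [ 548.8 -119.8]
blue 278 290 3973.5 [140.  33.] depth [ 563.1 -198.8   57.5] rect-centre ray@59 [ 564.1 -197.7]

pink 242 230 189.5 [14. 17.] depth [631.7 -73.2  48.4] rect-centre ray@49 [631.1 -73.1]
pink 220 226 190.5 [15. 17.] depth [ 616.5 -141.7   48.6] rect-centre ray@49 [ 617.6 -141.4]
pink 250 215 156.0 [12. 17.] depth [569.9 -56.7  48.1] rect-centre ray@49 [569.3 -55.9]
pink 228 211 151.0 [12. 15.] depth [ 553.8 -120.7   48.2] rect-centre ray@49 [ 553.3 -120.6]
pink 365 202 106.5 [ 9. 14.] depth [504.8 294.3  47.5] rect-centre ray@49 [506.2 296.2]
pink 344 202 94.5 [ 9. 13.] depth [509.  228.1  48.5] rect-centre ray@49 [507.1 230.3]
pink 362 188 129.0 [11. 14.] depth [444.4 291.4  48.1] rect-centre ray@49 [447.5 292.4]
pink 341 188 107.0 [11. 12.] depth [446.7 225.   48.4] rect-centre ray@49 [448.4 226.4]
blue 314 200 134.5 [13. 12.] depth [487.4 141.5  37.3] rect-centre ray@59 [509.9 139.2]
blue 448 142 4365.5 [70. 77.] depth [196.5 612.5  50.9] rect-centre ray@59 [220.7 602.9]
blue 544 68 847.0 [35. 31.] depth [-536.  1213.2  -73.5] rect-centre ray@59 [-268.2 1084.4]
t 11.62 tcp [ 562.5 -206.7   23.6] jaw ang -14.0 zax [ 0.007 -0.003 -1.   ] F [-0.3 -3.7  4.1] gap 11.2 q [ 0.39  0.84 -0.14  1.81  0.23  0.5  -0.15]
```

Everything moves together, and the wrist-view pixel positions are unchanged. I'll continue along the plan.

Emit:
move_arm(offset=[[4, 5, 0], [11, 13, 0], [18, 22, 0], [25, 31, 0], [28.5, 35.5, 0]], dr=[[0, 0, 1], [0, 0, 3], [0, 0, 5], [0, 0, 7], [0, 0, 8]])

```text
t: 12.25
ee_pos: [590.6, -171.8, 23.6]
tcp_rot: [2.329, 2.099, 0.004]
force: [-2.6, -5.7, 4.5]
finger_gap: 11.6
```

Emit:
move_arm(offset=[[4, 6, 0], [10, 16, 0], [16, 26, 0], [22, 36, 0], [25, 42, 0]], dr=[[0, 0, 1], [0, 0, 2.5], [0, 0, 4], [0, 0, 5.3], [0, 0, 6]])

```text
t: 12.88
ee_pos: [615.4, -130.3, 23.6]
tcp_rot: [2.216, 2.218, 0.002]
force: [-1.9, -5.1, 3.4]
finger_gap: 11.9
```

Emit:
move_arm(offset=[[3, 6, 0], [8, 14, 0], [13, 23, 0], [18, 32, 0], [21, 37, 0]], dr=[[0, 0, 0.4], [0, 0, 1], [0, 0, 1.6], [0, 0, 2.2], [0, 0, 2.5]])

```text
t: 13.5
ee_pos: [635.5, -94.6, 23.6]
tcp_rot: [2.167, 2.266, -0.001]
force: [-3.8, -7.8, 6.3]
finger_gap: 11.8
```

Emit:
move_arm(offset=[[3, 5, 0], [8, 13, 0], [13, 21, 0], [18, 29, 0], [20, 32, 0]], dr=[[0, 0, 0], [0, 0, 0], [0, 0, 0], [0, 0, 0], [0, 0, 0]])

```text
t: 14.12
ee_pos: [654.3, -64.1, 23.6]
tcp_rot: [2.167, 2.266, -0.007]
force: [-4.6, -8.2, 8.0]
finger_gap: 11.9
```

```bash
python3 - <<'E'
from h import *
pose(); blobs(snap('wrist'),(49,59),100); print(); pose()
E
```

```text
t 14.12 tcp [654.3 -64.1  23.6] jaw ang 2.6 zax [ 0.002 -0.007 -1.   ] F [-4.6 -8.2  8. ] gap 11.9 q [ 0.17  0.9  -0.2   1.63  0.27  0.64 -0.14]
pink 374 96 18302.0 [146. 160.] depth [683.3  15.2  48.1] rect-centre ray@49 [683.   15.1]
pink 175 83 18953.0 [164. 148.] depth [615.9  16.1  48.2] rect-centre ray@49 [616.1  16.1]
blue 277 290 3960.5 [140.  32.] depth [653.6 -55.1  57.5] rect-centre ray@59 [653.4 -53.9]

t 14.18 tcp [654.5 -63.8  23.6] jaw ang 2.6 zax [ 0.002 -0.007 -1.   ] F [-4.  -5.5  6.1] gap 11.5 q [ 0.17  0.9  -0.2   1.63  0.27  0.64 -0.14]
```

Emit:
move_arm(offset=[[3, 3, 0.3], [8, 8, 0.3], [13, 13, 0.3], [19, 18, 0.3], [22, 21, 0.3]], dr=[[0, 0, 0], [0, 0, 0], [0, 0, 0], [0, 0, 0], [0, 0, 0]])

```text
t: 14.8
ee_pos: [674.6, -43.7, 23.6]
tcp_rot: [2.167, 2.268, -0.012]
force: [-6.9, -6.6, 7.0]
finger_gap: 11.6
```

Emit:
move_arm(offset=[[3, 3, 0], [8, 7, 0], [13, 11, 0], [16, 14, 0], [16, 14, 0]], dr=[[0, 0, 0], [0, 0, 0], [0, 0, 0], [0, 0, 0], [0, 0, 0]])

```text
t: 15.42
ee_pos: [689.3, -30.3, 23.7]
tcp_rot: [2.167, 2.27, -0.016]
force: [-6.0, -3.3, 6.4]
finger_gap: 11.2
```

```bash
python3 - <<'E'
from h import *
pose(); s=snap('wrist','w6.png'); W=blobs(s,(49,26),20); print(); pose()
E
```

```text
t 15.43 tcp [689.3 -30.3  23.7] jaw ang 2.6 zax [-0.004 -0.01  -1.   ] F [-6.  -3.3  6.4] gap 11.2 q [ 0.11  0.94 -0.2   1.52  0.26  0.71 -0.16]
pink 375 96 18432.5 [147. 161.] depth [718.4  49.1  48.1] rect-centre ray@49 [718.1  49. ]
pink 175 83 18904.0 [164. 148.] depth [651.   50.   48.2] rect-centre ray@49 [651.3  50. ]
blue 277 290 3975.0 [141.  32.] depth [688.7 -21.3  57.5] rect-centre ray@26 [689.2 -39.2]

t 15.47 tcp [689.3 -30.3  23.6] jaw ang 2.6 zax [-0.004 -0.009 -1.   ] F [-4.9 -3.8  6.4] gap 11.4 q [ 0.11  0.94 -0.2   1.52  0.26  0.71 -0.16]
```

View pics/w6.png

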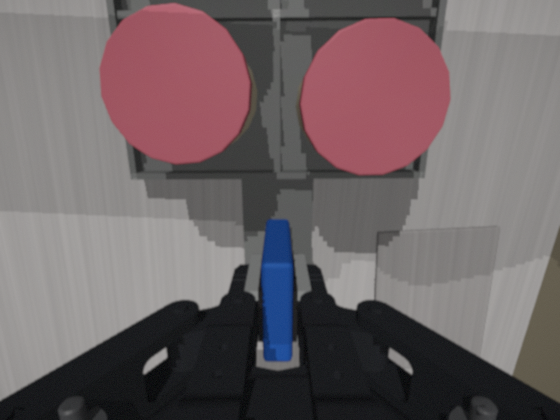

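The wrist view shows the tray square to the gripper: its rear rim is level at row 176, the plate is at (278,290), and both rear pots stand. The palette blade's edge at (440,230) is clear. Next I'll enter the mouth, correcting 1.5 mm sideways.

Emit:
move_arm(offset=[[1, 5, 0], [1.5, 14, 0], [1, 23, 0], [0.5, 32, 0], [0, 38, 0]], dr=[[0.3, -0.4, -0.1], [0.3, -0.4, -0.1], [0.3, -0.4, -0.1], [0.3, -0.4, -0.1], [0.3, -0.4, -0.1]])

```text
t: 16.1
ee_pos: [689.6, 6.8, 23.7]
tcp_rot: [2.168, 2.265, -0.002]
force: [1.0, -5.9, 1.8]
finger_gap: 11.5
```

```bash
cat >> h.py <<'E'
def dock():
    o=pose(); th=np.radians(92.45); ex=np.array([np.cos(th),np.sin(th)]); ey=np.array([-ex[1],ex[0]])
    D=np.array(o['ee_pos'][:2])-[678,269.6]; print('dock X %.1f (goal -114.5) Y %.1f'%(D@ex,D@ey))
E
python3 - <<'E'
from h import *
dock()
E
```

```text
t 16.10 tcp [689.6   6.8  23.7] jaw ang 2.5 zax [ 0.003 -0.005 -1.   ] F [ 1.  -5.9  1.8] gap 11.5 q [ 0.05  0.94 -0.19  1.53  0.25  0.7  -0.21]
dock X -263.1 (goal -114.5) Y -0.3
```

Emit:
move_arm(offset=[[-0.5, 5, 0], [-0.8, 13, 0], [-1.2, 22, 0], [-1.6, 30, 0], [-1.8, 36, 0]], dr=[[0.1, 0, 0], [0.1, 0, 0], [0.1, 0, 0], [0.1, 0, 0], [0.1, 0, 0]])

```text
t: 16.73
ee_pos: [687.8, 41.7, 23.6]
tcp_rot: [2.169, 2.264, -0.002]
force: [0.2, -6.9, 2.7]
finger_gap: 11.6
```

```bash
python3 - <<'E'
from h import *
dock()
E
```

```text
t 16.73 tcp [687.8  41.7  23.6] jaw ang 2.4 zax [ 0.003 -0.005 -1.   ] F [ 0.2 -6.9  2.7] gap 11.6 q [ 0.    0.93 -0.19  1.53  0.25  0.7  -0.26]
dock X -228.2 (goal -114.5) Y -0.1
```

The tray is entering with no side force. Continuing.

Emit:
move_arm(offset=[[-0.4, 5, 0], [-0.8, 14, 0], [-1.2, 23, 0], [-1.6, 32, 0], [-1.8, 38, 0]], dr=[[0.1, 0, 0.05], [0.1, 0, 0.05], [0.1, 0, 0.05], [0.1, 0, 0.05], [0.1, 0, 0.05]])

```text
t: 17.35
ee_pos: [686.1, 78.6, 23.6]
tcp_rot: [2.169, 2.264, -0.002]
force: [-0.4, -6.3, 3.8]
finger_gap: 11.1
```

Emit:
move_arm(offset=[[-0.4, 5, 0], [-0.8, 14, 0], [-1.2, 23, 0], [-1.6, 32, 0], [-1.8, 38, 0]], dr=[[0.1, 0, 0.05], [0.1, 0, 0.05], [0.1, 0, 0.05], [0.1, 0, 0.05], [0.1, 0, 0.05]])

```text
t: 17.98
ee_pos: [684.3, 115.3, 23.6]
tcp_rot: [2.169, 2.264, -0.002]
force: [0.2, -6.7, 4.1]
finger_gap: 11.5
```

```bash
python3 - <<'E'
from h import *
dock()
E
```

```text
t 17.98 tcp [684.3 115.3  23.6] jaw ang 2.5 zax [ 0.003 -0.005 -1.   ] F [ 0.2 -6.7  4.1] gap 11.5 q [-0.11  0.94 -0.18  1.52  0.23  0.71 -0.35]
dock X -154.5 (goal -114.5) Y 0.3
```

Emit:
move_arm(offset=[[-0.3, 5, 0], [-0.6, 13, 0], [-0.9, 21, 0], [-1.2, 28, 0], [-1.4, 33, 0]], dr=[[0.1, 0, 0], [0.1, 0, 0], [0.1, 0, 0], [0.1, 0, 0], [0.1, 0, 0]])

```text
t: 18.6
ee_pos: [683.0, 146.5, 23.7]
tcp_rot: [2.17, 2.263, -0.003]
force: [0.7, -7.2, 3.5]
finger_gap: 11.2
```

Emit:
move_arm(offset=[[0, 2, 0], [-0.1, 3.5, 0], [-0.2, 5, 0], [-0.3, 6.5, 0], [-0.3, 8, 0]], dr=[[0, 0, 0], [0, 0, 0], [0, 0, 0], [0, 0, 0], [0, 0, 0]])

```text
t: 19.23
ee_pos: [682.7, 152.4, 23.6]
tcp_rot: [2.171, 2.26, -0.006]
force: [-0.2, -6.3, 4.9]
finger_gap: 11.5
```

```bash
python3 - <<'E'
from h import *
dock()
E
```

```text
t 19.23 tcp [682.7 152.4  23.6] jaw ang 2.3 zax [ 0.003 -0.008 -1.   ] F [-0.2 -6.3  4.9] gap 11.5 q [-0.17  0.95 -0.17  1.5   0.22  0.72 -0.4 ]
dock X -117.3 (goal -114.5) Y 0.3
```

Emit:
move_arm(offset=[[0, 2, 0], [-0.1, 3, 0], [-0.2, 4, 0], [-0.2, 5, 0], [-0.2, 5, 0]], dr=[[0.1, 0, 0.1], [0.1, 0, 0.1], [0.1, 0, 0.1], [0.1, 0, 0.1], [0.1, 0, 0.1]])

```text
t: 19.85
ee_pos: [682.6, 155.6, 23.6]
tcp_rot: [2.171, 2.261, -0.006]
force: [0.1, -7.1, 3.9]
finger_gap: 11.7
```

```bash
python3 - <<'E'
from h import *
dock()
E
```

```text
t 19.85 tcp [682.6 155.6  23.6] jaw ang 2.3 zax [ 0.003 -0.008 -1.   ] F [ 0.1 -7.1  3.9] gap 11.7 q [-0.18  0.95 -0.17  1.49  0.22  0.72 -0.4 ]
dock X -114.1 (goal -114.5) Y 0.3
```

Emit:
move_arm(offset=[[0, 2, 0], [-0.1, 3, 0], [-0.1, 4, 0], [-0.1, 5, 0], [-0.1, 5, 0]], dr=[[0.1, 0, 0.1], [0.1, 0, 0.1], [0.1, 0, 0.1], [0.1, 0, 0.1], [0.1, 0, 0.1]])

```text
t: 20.48
ee_pos: [682.6, 156.5, 23.6]
tcp_rot: [2.17, 2.259, -0.01]
force: [-0.1, -9.8, 4.2]
finger_gap: 11.6
```

```bash
python3 - <<'E'
from h import *
dock()
E
```

```text
t 20.48 tcp [682.6 156.5  23.6] jaw ang 2.3 zax [ 0.002 -0.011 -1.   ] F [-0.1 -9.8  4.2] gap 11.6 q [-0.18  0.95 -0.17  1.49  0.22  0.72 -0.41]
dock X -113.2 (goal -114.5) Y 0.2
```

Emit:
move_arm(offset=[[0, 3, 0], [0, 5, 0], [0, 7, 0], [0, 7, 0]], dr=[[0.2, 0, 0.1], [0.2, 0, 0.1], [0.2, 0, 0.1], [0.2, 0, 0.1]])

```text
t: 20.98
ee_pos: [682.6, 156.4, 23.6]
tcp_rot: [2.17, 2.256, -0.018]
force: [-1.0, -13.7, 7.6]
finger_gap: 11.3
```

```bash
python3 - <<'E'
from h import *
dock(); blobs(snap('top'),(49,26),20)
E
```

```text
t 20.98 tcp [682.6 156.4  23.6] jaw ang 2.2 zax [ 0.    -0.016 -1.   ] F [ -1.  -13.7   7.6] gap 11.3 q [-0.18  0.95 -0.16  1.49  0.22  0.73 -0.41]
dock X -113.3 (goal -114.5) Y 0.3
pink 196 259 167.0 [14. 14.] depth [439.4 291.2  48.7] rect-centre ray@49 [439.1 292.1]
pink 216 257 137.5 [14. 12.] depth [441.8 224.5  48.7] rect-centre ray@49 [442.4 225.7]
pink 195 239 157.5 [14. 15.] depth [507.9 294.1  48.8] rect-centre ray@49 [507.1 294.4]
pink 215 237 136.0 [14. 12.] depth [509.7 226.8  48.8] rect-centre ray@49 [510.  227.3]
pink 192 200 150.5 [14. 13.] depth [641.1 302.7  48.8] rect-centre ray@49 [641.9 303.8]
pink 210 198 136.0 [13. 13.] depth [644.2 237.8  49.8] rect-centre ray@49 [643.9 239.2]
pink 190 182 140.5 [13. 13.] depth [707.2 304.4  48.7] rect-centre ray@49 [707.5 306.2]
pink 210 179 119.0 [11. 14.] depth [713.  238.3  50. ] rect-centre ray@49 [713.1 241. ]
blue 100 339 6415.5 [94. 73.] depth [195.9 615.1  45. ] rect-centre ray@26 [196.4 613.3]
blue 237 246 23.0 [5. 6.] depth [476.4 154.7  57. ] rect-centre ray@26 [481.4 156.3]
```

The tray is hard against the stop: there was no motion under 14 N. I'll relax, release and retreat.

Emit:
move_arm(offset=[[0, 0, 0], [0, 0, 0], [0, 0, 0]], dr=[[0, 0, 0], [0, 0, 0], [0, 0, 0]])

```text
t: 21.4
ee_pos: [682.6, 156.4, 23.6]
tcp_rot: [2.17, 2.256, -0.018]
force: [-0.4, -5.0, 4.0]
finger_gap: 11.4
```

Emit:
move_arm(offset=[[0, 0, 0], [0, 0, 0], [0, 0, 0], [0, 0, 0], [0, 0, 0]], dr=[[0, 0, 0], [0, 0, 0], [0, 0, 0], [0, 0, 0], [0, 0, 0]], jaw=0.4)

```text
t: 22.02
ee_pos: [682.6, 156.5, 23.6]
tcp_rot: [2.17, 2.256, -0.018]
force: [-0.1, -0.2, -0.4]
finger_gap: 59.7
```

Emit:
move_arm(offset=[[0, -2, 5], [0, -5, 30], [0, -10, 80], [0, -30, 130], [0, -50, 180]], dr=[[0, 0, 0], [0, 0, 0], [0, 0, 0], [0, 0, 0], [0, 0, 0]])

```text
t: 22.65
ee_pos: [682.5, 105.9, 205.6]
tcp_rot: [2.169, 2.256, -0.017]
force: [0.2, -0.5, 0.1]
finger_gap: 59.7
```

Emit:
move_arm(offset=[[0, 0, 40], [0, 0, 60], [0, 0, 60], [0, 0, 60]], dr=[[0, 0, 0], [0, 0, 0], [0, 0, 0], [0, 0, 0]])

```text
t: 23.15
ee_pos: [681.7, 105.6, 264.5]
tcp_rot: [2.17, 2.257, -0.02]
force: [0.1, 0.4, 0.3]
finger_gap: 59.6
```

```bash
python3 - <<'E'
from h import *
pose(); s=snap('wrist','w7.png'); W=blobs(s,(49,59),40)
# tray rim rear/front in dock frame
th=np.radians(92.45); ex=np.array([np.cos(th),np.sin(th)]); ey=np.array([-ex[1],ex[0]])
D=W[...,:2]-[678,269.6]; X=D@ex; Y=D@ey; Z=W[...,2]
m=(abs(Y)<60)&(X>-85)&(X<-60)&(Z>8)&(Z<16); print('rear rim X',np.percentile(X[m],[2,50,98]).round(1),m.sum())
hsv=cv2.cvtColor(s['frame'],cv2.COLOR_RGB2HSV)
b=(cv2.inRange(hsv,(105,130,40),(125,255,255))>0)&(abs(Y)<30)&(X<-80)&(Z>56); print('plate top X,Y',np.percentile(X[b],[2,50,98]).round(1),np.percentile(Y[b],[2,50,98]).round(1))
E
```

```text
t 23.15 tcp [681.7 105.6 264.5] jaw ang 2.3 zax [-0.001 -0.017 -1.   ] F [0.1 0.4 0.3] gap 59.6 q [-0.09  0.67 -0.21  1.34  0.16  1.15 -0.28]
pink 116 82 75.5 [ 5. 22.] depth [512.3 201.6  48. ] rect-centre ray@49 [511.7 200.5]
pink 49 82 75.5 [ 5. 20.] depth [442.6 198.6  48. ] rect-centre ray@49 [443.1 197.8]
pink 314 78 164.5 [ 7. 31.] depth [712.9 212.4  47.6] rect-centre ray@49 [713.3 211.3]
pink 113 50 1905.5 [52. 44.] depth [510.8 227.8  48.3] rect-centre ray@49 [511.9 229.7]
pink 44 49 1882.5 [51. 45.] depth [442.4 225.2  48.4] rect-centre ray@49 [443.7 227.5]
pink 314 46 1762.5 [41. 52.] depth [712.  238.5  48. ] rect-centre ray@49 [711.6 240.7]
pink 246 44 2022.5 [47. 52.] depth [644.2 238.1  48.1] rect-centre ray@49 [644.2 239.8]
blue 99 136 1244.0 [43. 33.] depth [485.  144.2  46.4] rect-centre ray@59 [492.8 146.4]
blue 280 134 431.5 [42. 11.] depth [681.9 155.4  57.7] rect-centre ray@59 [681.9 155.6]
blue 174 110 87.5 [27.  6.] depth [560.6 173.6  24.4] rect-centre ray@59 [572.4 175. ]
blue 28 111 72.0 [ 5. 23.] depth [398.  167.1  25.1] rect-centre ray@59 [423.9 168.7]
blue 210 108 80.0 [ 5. 24.] depth [601.4 178.9  24.1] rect-centre ray@59 [609.3 178.9]
blue 351 107 76.5 [24.  6.] depth [760.4 186.9  23.7] rect-centre ray@59 [752.5 185.1]
rear rim X [-70.5 -68.6 -61.4] 320
plate top X,Y [-134.9 -114.2  -94.2] [-4.8  1.4  6.7]
```

View pics/w7.png

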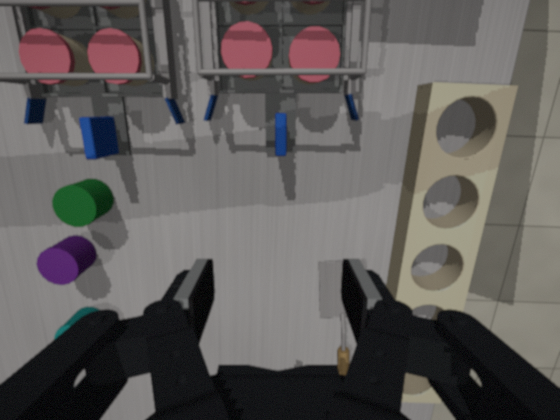

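The tray is home: the plate centre is at X −114.5, and all four lids are at standing height within about 6 mm of their cell centres. The arm is clear, so I'll hand in.

```bash
python3 -c "
from bench import bot
print(bot.sign_off())"
```

```text
the job is handed in; nothing more can be done
None
```

The last pot stands in the empty compartment, and the loaded tray is in the free rack against its back stop. I released it, lifted the arm clear and handed the job in at about 23 s; no verdict was reported.

**Tray:** it stopped moving under about 14 N of push, and the grip plate's centre measured −114.2 mm from home (ideal −114.5), about 1 mm sideways. The tool's final direction was about 0.2° off the rack's. I did not measure the tray's height on its own after release.

**Pots:** all four lids are at standing height (48–50 mm). They measure about 3 mm (last pot), 6 mm (pot 1), 4 mm (pot 2) and 1 mm (pot 3) from their compartment centres. Pots 2 and 3 were outside the last close view, so their figures come from the top camera just before release.

**Surroundings:** the full tray's pots read the same as at the start, to within 1 mm. The arm stayed clear of the bottle, cup, palette and jar, and I did not re-measure them at the end.

**Disagreements:** the wrist and top camera readings differed by 1–3 mm in places. The first estimates of the tray centre differed by about 2 mm. All are within tolerance.

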